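# Wind a chain tensioner to its stop with the T key and hold it

### The arm

A 6-joint arm with a two-finger parallel gripper is mounted at the origin on a cart in front of the work surface, level with it; the furniture and walls round the work are solid. World frame = base frame: x ahead of the robot, y to its left, z up, the work surface at z = 0. Lengths are in mm, angles in degrees, forces in N, time in s.
With the tool pointing down it reaches from about 300 to 850 mm from the base axis. Payload 4.2 kg.
Tool frame: the origin (TCP) lies midway between the tips of the shut fingers; the grasp point (between the pads) lies env.grasp_offset behind it (env.grasp_offset is the distance from the TCP to the grasp point, in mm); y points along the fingers, x is the direction in which the jaws open and shut, and the axes are right-handed (so a half turn about y gives the same grasp; the last joint's range is limited). The gripper opens to 91 mm and grips with 3 to 60 N. Pads are 32 mm wide; open, the fingers measure 118 mm over their backs; the gripper's body (76 mm by 178 mm) begins 60 mm behind the grasp point.
Start: joints at [-64.802, 18.312, 89.639, -0, 72.044, -1.146], TCP at [255.173, -515.296, 213.976] pointing down, gripper open.
Joint ranges: [-177.97, 177.97], [-48.28, 115.42], [12.27, 149.76], [-77.06, 257.06], [2.81, 150.46], [-146.56, 146.56]. Speed limits (degrees/s): [147.25, 147.25, 180, 180, 180, 180].

### API

Orientations are given as [roll, pitch, yaw] about the fixed x, y, z axes, in that order (R = Rz(yaw) Ry(pitch) Rx(roll)).
In Python, from workcell import state, vision, job, env gives the robot as it stands.
- The arm moves only by the shell command python3 -m handwheel 'ROWS' [FORCE]. ROWS is JSON, a list of rows, each a list of 3 entries, a list of its own where there are three numbers: the finger opening in cm, from 0 to 9.12, then the shift along the tool's x, y, z in cm, then the turn about the tool's y in degrees. A call has 1 to 10 rows; each row is the pose to reach, as a shift and turn from the pose measured when the call began, along the tool's axes at that moment; what a row does not reach only later rows make up. A row lasts 1/10 s, in which the tool goes at most 50 mm and 8.59 degrees, less where a joint would pass 70% of its speed; a pose out of reach is approached as far as the arm can. A call with a gripper value outside its range is refused whole. The fingers move at their own pace and stop on an object; FORCE is the grip in N (left out, the last holds). Time passes only in rows, so rows that repeat a pose let the fingers close. It gives the time, the measured TCP pose, the force and the opening at its end, in the units of the state.
- state(): the state, without advancing time (a new reading comes with each control period).
- vision.grab_frame(name): name is "side" or "top"; returns the picture (420x560x3 uint8, red, green, blue); there is no depth.
- vision.camera_model(name): a dict with "fov_y" (degrees; the focal length in pixels is half the picture's height over the tangent of half this angle, whatever the lens; pixels are square), "cx", "cy" (the principal point, pixels), "extrinsics" (4x4, takes a point from world to camera coordinates). Camera axes: x right, y up, looking along -z (the intrinsics and any distortion apply to the point x, -y, -z); pixel columns grow to the right and rows downward; lengths in mm; the calibration is good to about 2 mm. A picture is of the moment at which its call begins. camera_model takes no time and is no camera call.
- job.job_done(): hands the job in, once; it reports no verdict.
The state is a dict: "time_s": time; "qpos": joint angles; "qvel": joint speeds; "effort": joint torques, N m; "ee_pos": TCP position; "ee_rot": TCP orientation; "force": force on the tool from outside, world axes, zero at the start; "torque": the same for the moment, N m; "gripper_width": finger opening in mm.
Only numpy, scipy, OpenCV 4.12 (cv2) and the standard library are available. Lean on these libraries where they do the work, as an engineer would, in place of code of your own. Each camera call takes 0.05 s, during which the arm holds its last target.

### The job

Take the T-handled key out of the wooden rack, push its flat tang fully home into the slot on top of the chain tensioner's pivot, and turn it counter-clockwise (seen from above) to swing the spring-loaded cage arm forward until it rests on its stop post. Finish still gripping the key, holding the arm on the stop against its spring so that a chain could be fitted; do not let go. Move the arm only with the key, never by touching it, and leave the knobbed drift, the pliers and the lock core where they are.

Things in the scene. Friction and masses are not known exactly. Their poses are not given: they have to be found in the camera images.
- t_key: Loose plain steel T key, 86 to 168 g, 80 mm tall, standing upright in one of the rack's two slots. Origin at the centre of the tang's lower end, z up. From below: flat tang 9 (x) x 26 (y) mm with rounded lower edges, 24 mm long; round collar 36 mm across, 24 to 30 mm up; stem 11 mm across, 30 to 58 mm up; cross bar 14 (x) x 64 (y) x 22 mm with its middle 69 mm up. Grip the bar across its 14 mm thickness (fingers closing along x). Its tang fits the slot either way round.
- drift: Loose round-knobbed drift standing in the rack's other slot: round knob 32 mm across, top 70 mm above its origin (its lower end). Not needed; leave it (it may not move 25 mm).
- rack: Fixed wooden block 56 (x) x 170 (y) x 40 (z) mm on the bench, origin at the centre of its underside; two slots 12 (x) x 29 (y) mm, 30 mm deep, at y = +45 and -45 mm. The collars of key and drift rest on its top, tangs inside, so the key must be lifted 24 mm to clear it. Which slot holds the key varies.
- stand: Chain tensioner's fixed stand: grey painted plate 130 (x) x 180 (y) x 10 mm bolted to the bench. Origin on the bench directly under the pivot axis, z up; the plate runs from y = -50 to +130 mm. It carries the pivot body and, to +y, two steel stop posts 10 mm across and 70 mm tall, at about (x = +47, y = 52) mm, where the spring rests the arm, and (x = -47, y = 52) mm, the stop on the robot's side to which it is wound.
- tension_arm (a joint): Angle of the cage arm about its vertical pivot axis, rad: 0 = at rest against the far post, where its spring drives it whenever it is let go; grows counter-clockwise seen from above; 1.0 = against the forward stop, where it can go no further. The spring's torque grows from 0.13 N m at 0 to 0.29 N m at 1.0. The key has about 0.1 rad of play in the slot either way, so the key has to turn some 1.0 to 1.2 rad.
- key_slot (a point): Centre of the slot's mouth, on the pivot axis, at the top of the arm's round hub (48 mm across), 75 mm above the bench. Turns with the arm: z up, y along the slot and along the arm from pivot to tip. Slot 11 (x) x 28 (y) mm, 26 mm deep; fully home, the key's collar rests on the hub, with the key's origin 24 mm below this point and the bar's middle 45 mm above it.
- cage_tip (a point): Top of the axle of the outer toothed wheel at the free end of the cage arm, 94 mm from the pivot axis, 62 mm above the bench.
- pliers: Bystander: pliers 182 mm long lying on the bench to the left; leave them.
- lock_core: Bystander: lock core with its key in, 24 x 93 x 14 mm, lying on the bench to the right; leave it.
Not all that is in view belongs to the job. What is shaped like the t_key but yellow is not meant.

How it is judged (in metres and radians):
On the way, in this order (a step that is already met when the one before it is completed fails the run):
1. the T key is lifted clear of the rack (height (world z) of t_key above 0.045 m), for 0.1 s.
2. the T key's tang is fully home in the slot, upright, with the arm not yet wound (z of t_key in the frame of key_slot below -0.02 m and horizontal distance between t_key and key_slot below 0.005 m and angle between the z axis of t_key and the z axis of key_slot, either way round below 0.12 rad and value of joint tension_arm below 0.4 rad), for 0.1 s.
At the end, for the whole second after the job is handed in: The arm is still (below 0.2 rad/s) and on its forward stop (joint above 0.92 of 1.0 rad), the key is home in the slot (origin at least 20 mm below the mouth, within 5 mm of the axis, within 0.12 rad of upright), and the fingers still grip the key (over 2 N) (z of t_key in the frame of key_slot below -0.02 m and horizontal distance between t_key and key_slot below 0.005 m and angle between the z axis of t_key and the z axis of key_slot, either way round below 0.12 rad and value of joint tension_arm above 0.92 rad and velocity of joint tension_arm between -0.2 and 0.2 rad/s and contact force between the fingers and t_key above 2 N); the arm keeps its last pose, push and grip.
It fails at once if the robot itself touches the tensioner's arm (over 3 N) (contact force between any of the fingers, the arm and tension_arm above 3 N).
It fails at once if the drift, pliers or lock core is moved more than 25 mm (distance of any of drift, pliers, lock_core from where it was at the start of the episode above 0.025 m).
It also fails if it takes over 46 s, if anything falls off the work surface, if the arm or the gripper's body presses on something with over 40 N, if the wrist force passes 120 N, or if a joint passes its speed limit or range.

## Working session

There is one attempt and no reset: what is moved stays moved. The work goes in short steps, Python scripts to look and compute and a shell command to move; the robot and the scene stay as the last step left them, time stands still between calls to the robot, and variables do not carry over. Pictures are saved under pics/ and viewed, and the job is handed in when it is done.

```bash
ls; mkdir -p pics; python3 - <<'E'
from workcell import state, vision, job, env
import cv2
print(state(), env.grasp_offset)
for n in ("side","top"):
    im=vision.grab_frame(n); cv2.imwrite(f"pics/{n}0.png",im[:,:,::-1]); print(n,vision.camera_model(n))
E
```

```text
pics
{'time_s': 0.0, 'qpos': array([-6.48011066e+01,  1.83511824e+01,  8.97056513e+01, -4.41754831e-04,
        7.20421934e+01, -1.14544493e+00]), 'qvel': array([-0.06806887, -0.09857929,  0.07730922,  0.06982179,  0.02783297,
       -0.11204483]), 'effort': array([-1.44460901e-03, -4.12458050e+01, -2.31980413e+01,  7.26310839e-02,
        4.59195999e-02, -1.58271914e-04]), 'ee_pos': array([ 254.95840792, -514.83673429,  213.12997804]), 'ee_rot': array([-89.99844032,   0.09901568, -63.65552372]), 'force': array([ 0.70248846, -0.13928213, -0.05757063]), 'torque': array([ 0.05085156, -0.01751787, -0.01427665]), 'gripper_width': 90.98503129344466} 18.8
side {'fov_y': 42.647396757566014, 'cx': 271.33991380740036, 'cy': 216.72885175714694, 'extrinsics': array([[-9.99539227e-01,  2.36054365e-02, -1.90818400e-02,
         4.67082567e+02],
       [-2.73785559e-02, -4.29716867e-01,  9.02548519e-01,
        -5.49030099e+01],
       [ 1.31052632e-02,  9.02655082e-01,  4.30165148e-01,
        -1.55233883e+03],
       [ 0.00000000e+00,  0.00000000e+00,  0.00000000e+00,
         1.00000000e+00]])}
top {'fov_y': 45.44701275124015, 'cx': 281.2378323976981, 'cy': 208.90739075509651, 'extrinsics': array([[-2.03248800e-02, -9.99793267e-01, -5.67288050e-04,
         3.02574427e+01],
       [ 9.84075953e-01, -2.01055696e-02,  1.76607712e-01,
        -5.00886813e+02],
       [-1.76582607e-01,  3.03127603e-03,  9.84281156e-01,
        -1.47512136e+03],
       [ 0.00000000e+00,  0.00000000e+00,  0.00000000e+00,
         1.00000000e+00]])}
```

View pics/side0.png

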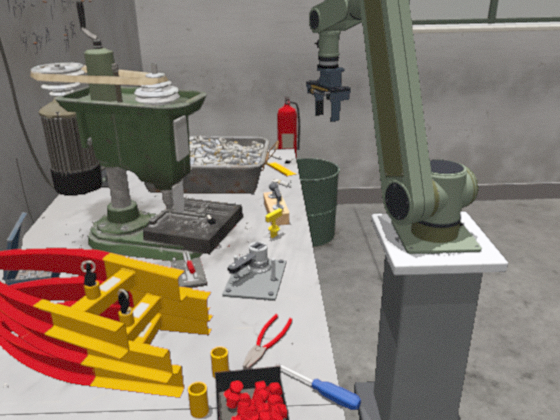

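View pics/top0.png

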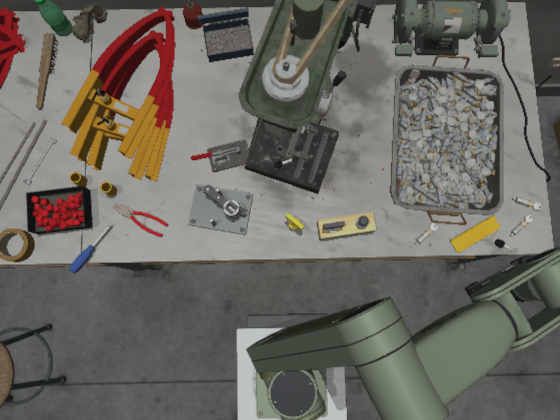

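```bash
python3 - <<'E'
import cv2
t=cv2.imread("pics/top0.png"); s=cv2.imread("pics/side0.png")
def c(im,x0,y0,w,h,k,n): cv2.imwrite("pics/"+n,cv2.resize(im[y0:y0+h,x0:x0+w],None,fx=k,fy=k,interpolation=cv2.INTER_CUBIC))
c(t,280,195,100,60,8,"t_rack.png")
c(t,180,170,80,70,8,"t_stand.png")
c(s,220,170,80,60,8,"s_rack.png")
c(s,215,230,80,70,8,"s_stand.png")
E
```

```text
(no output)
```

View pics/t_rack.png

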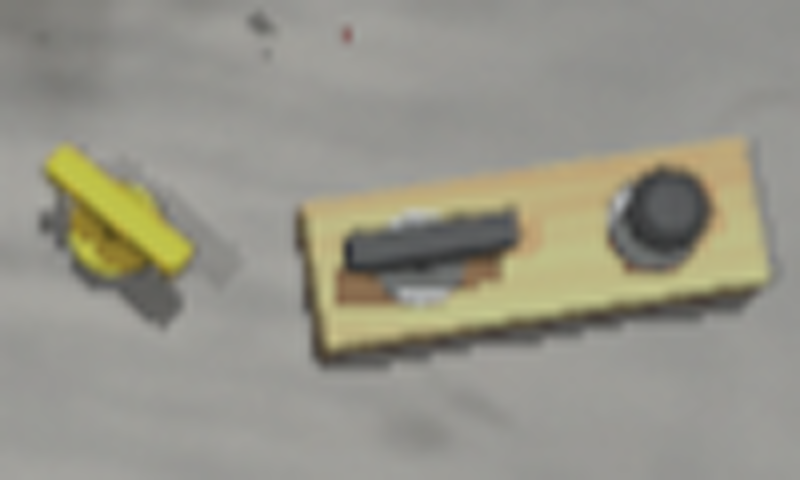

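View pics/t_stand.png

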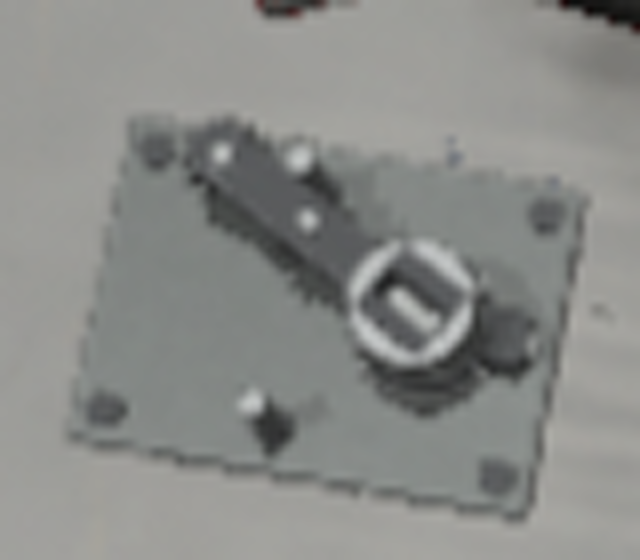

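View pics/s_rack.png

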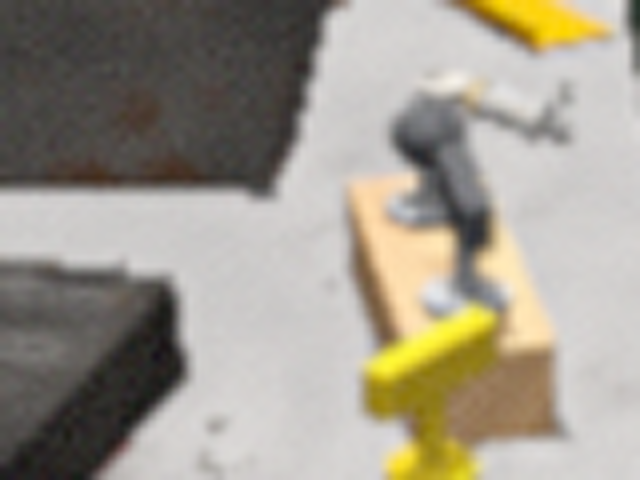

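View pics/s_stand.png

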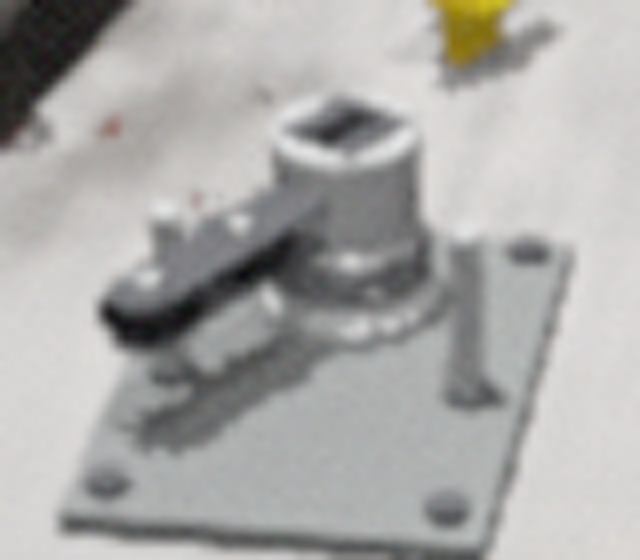

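```bash
cat > h.py <<'E'
import numpy as np
from workcell import state, vision, env
class Cam:
    def __init__(s,n):
        m=vision.camera_model(n); s.f=210/np.tan(np.radians(m["fov_y"]/2)); s.cx,s.cy=m["cx"],m["cy"]
        E=m["extrinsics"]; s.R=E[:3,:3]; s.t=E[:3,3]; s.C=-s.R.T@s.t
    def ray(s,u,v): return s.R.T@np.array([(u-s.cx)/s.f,-(v-s.cy)/s.f,-1])
    def atz(s,u,v,z):
        d=s.ray(u,v); return s.C+d*(z-s.C[2])/d[2]
    def proj(s,p):
        c=s.R@np.asarray(p,float)+s.t; return s.cx-s.f*c[0]/c[2], s.cy+s.f*c[1]/c[2]
T,S=Cam("top"),Cam("side")
def tri(pt,ps):
    a,b=T.ray(*pt),S.ray(*ps)
    k=np.linalg.lstsq(np.c_[a,-b],S.C-T.C,rcond=None)[0]
    p,q=T.C+k[0]*a,S.C+k[1]*b
    return (p+q)/2,np.linalg.norm(p-q)
def crop(x0,y0,k,u,v): return x0+(u+.5)/k-.5,y0+(v+.5)/k-.5
E
python3 - <<'E'
from h import *
np.set_printoptions(precision=1,suppress=True)
print(T.C,S.C)
r=lambda u,v,z:T.atz(*crop(280,195,8,u,v),z)
print("rack corners",[r(u,v,40) for u,v in((303,205),(743,138),(770,280),(322,350))])
for a,b in (((347,250),(517,228)),((345,268),(519,243)),((345,237),(515,210))):
    p,q=r(*a,96),r(*b,96); print("bar",(p+q)/2,np.linalg.norm(p-q),np.degrees(np.arctan2(*(p-q)[1::-1])))
print("collar key",r(422,258,46),"drift",r(668,210,70+16))
s=lambda u,v,z:T.atz(*crop(180,170,8,u,v),z)
print("hub",s(411,301,75), "tip",s(222,152,62),"mid axle",s(308,219,62),"posts",s(299,158,70),s(251,402,70))
print("plate",[s(u,v,10) for u,v in((133,122),(588,198),(522,518),(72,432))])
print("slot line",s(360,262,75),s(440,330,75))
S2=lambda u,v,z:S.atz(*crop(215,230,8,u,v),z)
print("side hub",S2(347,132,75),"tip",S2(148,278,62),"nearpost",S2(466,238,70),"far", S2(166,215,70))
R2=lambda u,v,z:S.atz(*crop(220,170,8,u,v),z)
print("side key bar top ends",R2(450,152,96),R2(478,212,96))
E
```

```text
[ 233.    24.7 1540.4] [ 485.7 1366.6  726.2]
rack corners [array([465.3, -88.8,  40. ]), array([ 487.6, -256.7,   40. ]), array([ 433.1, -264. ,   40. ]), array([410. , -94.2,  40. ])]
bar [ 443.2 -131.1   96. ] 62.51078979185194 96.26267296183538
bar [ 437.1 -130.9   96. ] 64.07451107933021 97.06332969047608
bar [ 448.9 -130.6   96. ] 62.85192874477802 97.9273908484953
collar key [ 443.3 -132.5   46. ] drift [ 453.6 -219.1   86. ]
hub [504.2 169.4  75. ] tip [565.2 241.9  62. ] mid axle [538.7 209.4  62. ] posts [560.5 211.8  70. ] [468.2 229.4  70. ]
plate [array([589.6, 284.4,  10. ]), array([555.6, 106.8,  10. ]), array([430.6, 133.5,  10. ]), array([467.5, 306.7,  10. ])]
slot line [519.3 188.4  75. ] [493.  158.7  75. ]
side hub [503.8 170.2  75. ] tip [564.6 235.3  62. ] nearpost [467.8 230.4  70. ] far [559.7 211.1  70. ]
side key bar top ends [ 448.1 -155.1   96. ] [439.6 -96.5  96. ]
```

```bash
cat >> h.py <<'E'
from scipy.spatial.transform import Rotation as Ro
def go(p,yaw):
    s=state(); R=Ro.from_euler('xyz',s["ee_rot"],degrees=True).as_matrix()
    d=R.T@(np.asarray(p)-s["ee_pos"])/10
    y=np.degrees(np.arctan2(R[1,0],R[0,0]))
    t=-(yaw-y); 
    print("pos",s["ee_pos"].round(2),"rot",s["ee_rot"].round(2),"yaw %.2f"%y,"F",s["force"].round(1),"M",s["torque"].round(2),"w %.1f t %.2f"%(s["gripper_width"],s["time_s"]))
    print("shift cm",d.round(3),"turn",round(t,2))
E
python3 - <<'E'
from h import *
go((443.2,-131.2,140),7.4)
E
```

```text
pos [ 254.95 -514.88  213.18] rot [-90.     0.09 -63.66] yaw -63.66 F [0.4 0.9 0.3] M [-0.03 -0.04 -0.01] w 91.6 t 0.10
shift cm [-26.019   7.36   33.896] turn -71.06
```

```bash
python3 -m handwheel '[[9.1,[-3,0.5,4],-8],[9.1,[-6,1,8],-16],[9.1,[-9,1.5,12],-24],[9.1,[-12,2,16],-32],[9.1,[-15,3,20],-40],[9.1,[-18,4,24],-48],[9.1,[-21,5,28],-56],[9.1,[-24,6,31],-64],[9.1,[-26.02,6.5,33.9],-71.06],[9.1,[-26.02,6.5,33.9],-71.06]]' 
python3 - <<'E'
from h import *
go((443.2,-131.2,66),7.4)
E
```

```text
time_s: 1.1
ee_pos: [443.9, -127.8, 147.7]
ee_rot: [-89.8, 0.1, 7.8]
force: [0.5, -0.2, -0.2]
gripper_width: 90.9
pos [ 443.94 -127.77  147.67] rot [-89.81   0.09   7.77] yaw 7.77 F [ 0.5 -0.2 -0.2] M [-0.02 -0.08 -0.  ] w 90.9 t 1.10
shift cm [-0.106  8.166 -0.357] turn 0.37
```

```bash
python3 -m handwheel '[[5,[-0.1,0,-0.34],0.37],[5,[-0.1,2,-0.36],0.37],[4,[-0.1,4,-0.36],0.37],[4,[-0.1,6,-0.36],0.37],[4,[-0.1,8.16,-0.36],0.37],[4,[-0.1,8.16,-0.36],0.37],[4,[-0.1,8.16,-0.36],0.37]]' 
python3 - <<'E'
from h import *
import cv2
go((443.2,-131.2,66),7.4)
for n,(x,y) in dict(top=(290,180),side=(220,140)).items():
    im=vision.grab_frame(n)[y:y+75,x:x+100,::-1]; cv2.imwrite(f"pics/{n}1.png",cv2.resize(im,None,fx=8,fy=8,interpolation=2))
E
```

```text
time_s: 1.8
ee_pos: [443.1, -132.3, 66.3]
ee_rot: [-89.8, 0.1, 7.3]
force: [-0.2, -0.3, 1.0]
gripper_width: 40.7
pos [ 443.06 -132.33   66.34] rot [-89.82   0.11   7.27] yaw 7.27 F [-0.2 -0.3  1. ] M [ 0.01 -0.05  0.05] w 40.7 t 1.80
shift cm [0.028 0.034 0.11 ] turn -0.13
```

View pics/top1.png

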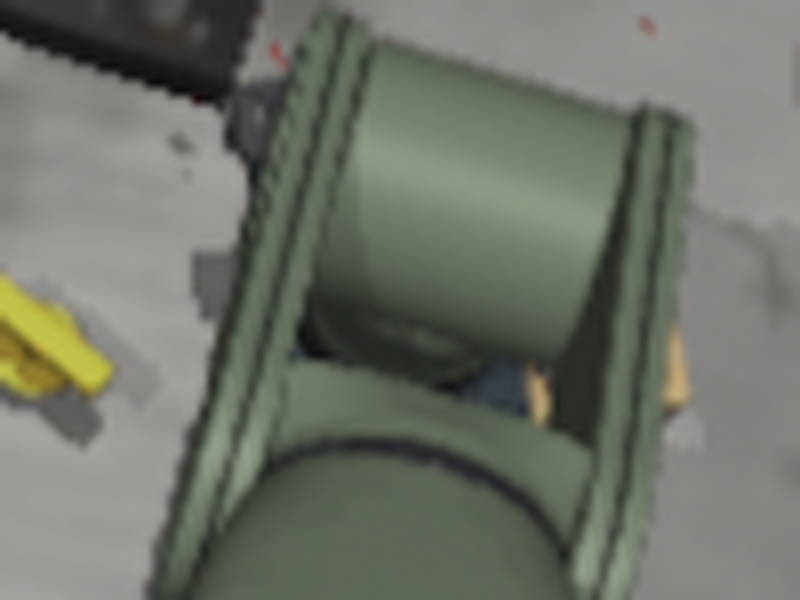

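View pics/side1.png

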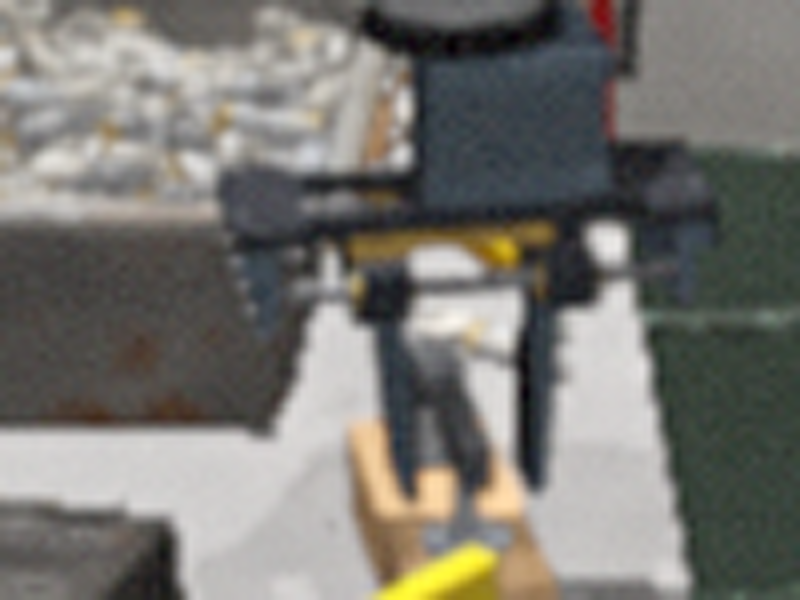

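```bash
python3 -m handwheel '[[4,[0.03,0.03,0.11],-0.13],[1,[0.03,0.03,0.11],-0.13],[0.5,[0.03,0.03,0.11],-0.13],[0.5,[0.03,0.03,0.11],-0.13],[0.5,[0.03,0.03,0.11],-0.13],[0.5,[0.03,0.03,0.11],-0.13],[0.5,[0.03,0.03,0.11],-0.13],[0.5,[0.03,0.03,0.11],-0.13]]' 45
python3 - <<'E'
from h import *
go((443.2,-131.2,175),7.4)
E
```

```text
time_s: 2.7
ee_pos: [444.2, -131.0, 66.9]
ee_rot: [-89.9, -0.0, 7.5]
force: [-0.7, 0.9, 3.4]
gripper_width: 13.6
pos [ 444.15 -130.99   66.94] rot [-8.987e+01 -2.000e-02  7.450e+00] yaw 7.45 F [-0.7  0.9  3.4] M [ 0.11 -0.01 -0.01] w 13.6 t 2.70
shift cm [ -0.093 -10.806   0.016] turn 0.05
```

Gripped at 13.6 mm (the bar's 14). Lift straight up.

```bash
python3 -m handwheel '[[0.5,[0,-1,0],0],[0.5,[0,-2,0],0],[0.5,[0,-3,0],0],[0.5,[0,-5,0],0],[0.5,[0,-7,0],0],[0.5,[0,-9,0],0],[0.5,[0,-11,0],0],[0.5,[0,-11,0],0]]'
python3 - <<'E'
from h import *
import cv2
go((504.1,169.6,165),-40)
x,y=220,110
im=vision.grab_frame("side")[y:y+75,x:x+100,::-1]; cv2.imwrite(f"pics/side2.png",cv2.resize(im,None,fx=8,fy=8,interpolation=2))
E
```

```text
time_s: 3.5
ee_pos: [446.0, -131.9, 180.1]
ee_rot: [-90.0, -0.4, 7.4]
force: [-0.2, 0.0, -0.7]
gripper_width: 13.6
pos [ 446.01 -131.86  180.11] rot [-90.04  -0.38   7.45] yaw 7.45 F [-0.2  0.  -0.7] M [-0.   -0.15  0.02] w 13.6 t 3.50
shift cm [ 9.658  1.555 29.139] turn 47.45
```

View pics/side2.png

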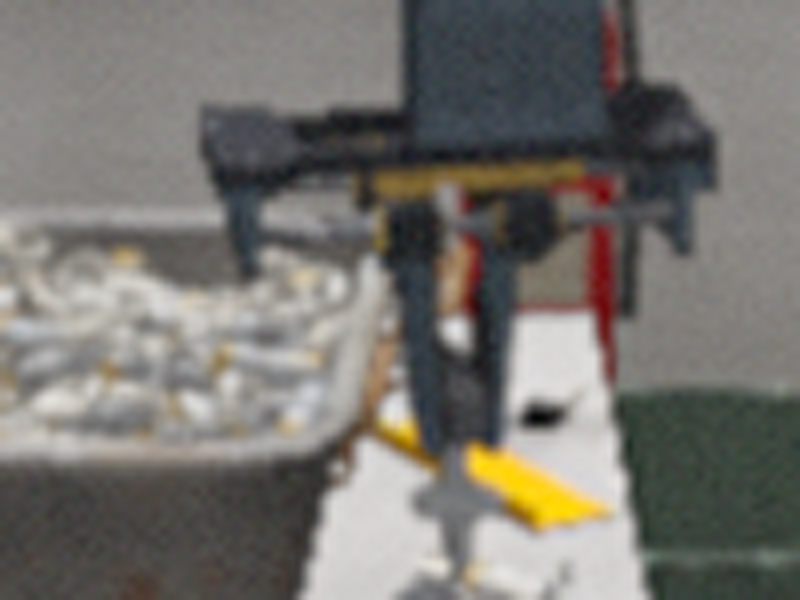

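```bash
python3 -m handwheel '[[0.5,[1,0.1,3],5],[0.5,[2,0.2,6],10],[0.5,[3.2,0.3,10],16],[0.5,[4.5,0.4,14],23],[0.5,[6,0.5,18],30],[0.5,[7.3,0.6,22],36],[0.5,[8.6,0.7,26],42],[0.5,[9.6,0.8,28.6],46],[0.5,[9.66,0.9,29.14],47.45],[0.5,[9.66,0.9,29.14],47.45]]'
python3 -m handwheel '[[0.5,[0,0,0],0],[0.5,[0,0,0],0]]'
python3 - <<'E'
from h import *
import cv2
go((504.1,169.6,150),-40)
for n,(x,y) in dict(top=(170,160),side=(210,190)).items():
    im=vision.grab_frame(n)[y:y+75,x:x+100,::-1]; cv2.imwrite(f"pics/{n}3.png",cv2.resize(im,None,fx=8,fy=8,interpolation=2))
E
```

```text
time_s: 4.55
ee_pos: [502.1, 170.8, 168.3]
ee_rot: [-90.0, -0.0, -39.9]
force: [0.3, 0.3, -1.1]
gripper_width: 14.0
time_s: 4.75
ee_pos: [501.5, 170.1, 167.7]
ee_rot: [-90.0, 0.0, -39.9]
force: [0.0, -0.8, -1.3]
gripper_width: 13.6
pos [501.46 170.12 167.67] rot [-9.005e+01  3.000e-02 -3.989e+01] yaw -39.89 F [ 0.  -0.8 -1.3] M [ 0.   -0.07  0.03] w 13.6 t 4.75
shift cm [0.236 1.767 0.131] turn 0.11
```

View pics/top3.png

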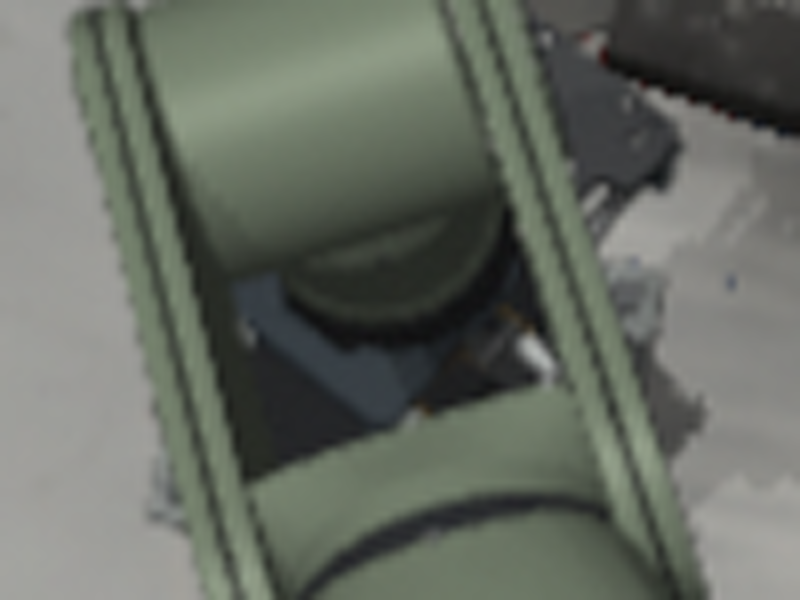

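View pics/side3.png

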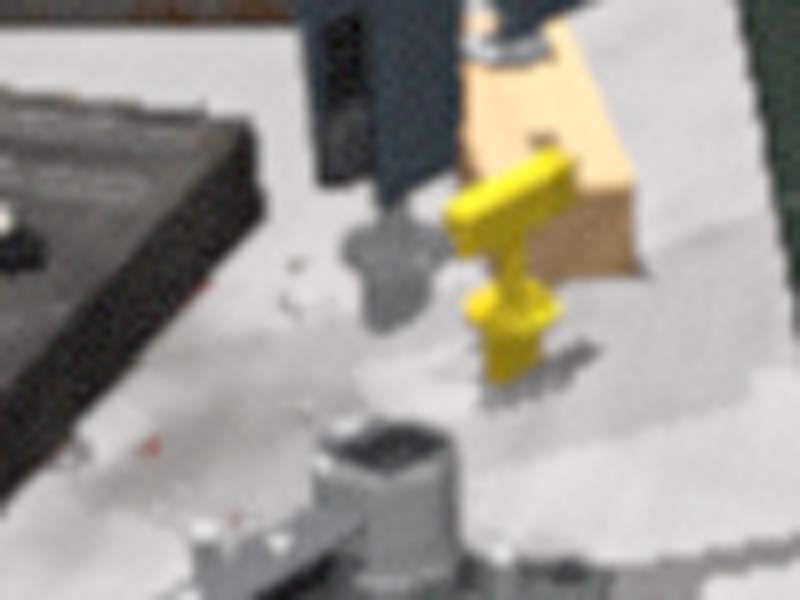

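```bash
python3 -m handwheel '[[0.5,[0.24,1.2,0.13],0],[0.5,[0.24,2.4,0.13],0],[0.5,[0.24,3.4,0.13],0],[0.5,[0.24,3.4,0.13],0],[0.5,[0.24,3.4,0.13],0]]'
python3 - <<'E'
from h import *
import cv2
go((504.1,169.6,132),-40)
for n,(x,y) in dict(side=(225,205)).items():
    im=vision.grab_frame(n)[y:y+50,x:x+66,::-1]; cv2.imwrite(f"pics/{n}4.png",cv2.resize(im,None,fx=12,fy=12,interpolation=2))
E
```

```text
time_s: 5.35
ee_pos: [504.4, 169.5, 133.7]
ee_rot: [-90.0, 0.0, -39.9]
force: [-0.3, -0.4, -0.5]
gripper_width: 13.7
pos [504.39 169.49 133.68] rot [-9.004e+01  2.000e-02 -3.992e+01] yaw -39.92 F [-0.3 -0.4 -0.5] M [-0.03 -0.08  0.  ] w 13.7 t 5.35
shift cm [-0.029  0.168 -0.01 ] turn 0.08
```

View pics/side4.png

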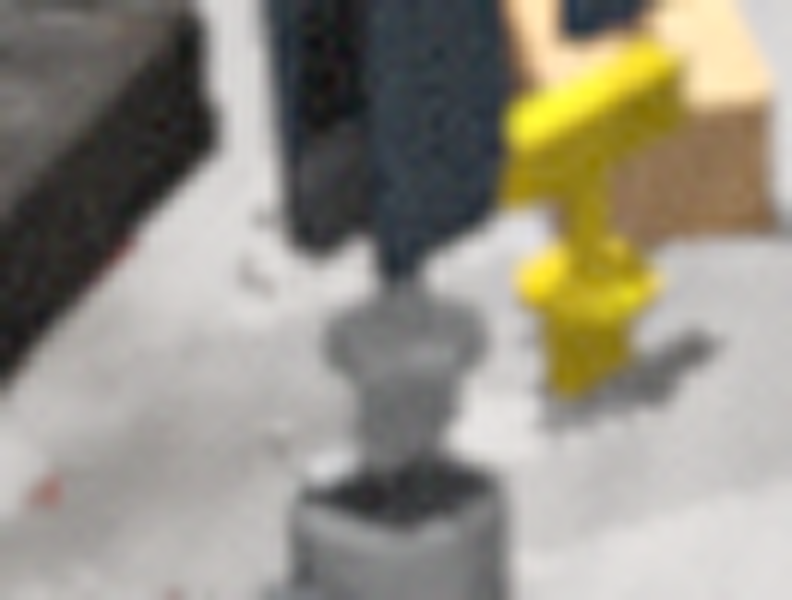

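```bash
python3 - <<'E'
from h import *
for p in ((504.4,169.5,133.7-50.9+27),(504.1,169.6,75),(504.4,169.5,133.7-50.9),(502.4,169.5,75)):
    u,v=S.proj(p); print(round((u-225+.5)*12-.5,1),round((v-205+.5)*12-.5,1))
E
```

```text
392.8 349.9
399.2 496.9
396.7 464.1
407.3 496.4
```

```bash
python3 - <<'E'
from h import *
import cv2
x,y=245,222
ims=[vision.grab_frame("side").astype(float) for _ in range(4)]
im=np.mean(ims,0).astype(np.uint8)
cv2.imwrite("pics/side5full.png",im[:,:,::-1])
im=im[y:y+28,x:x+36,::-1]; cv2.imwrite("pics/side5.png",cv2.resize(im,None,fx=20,fy=20,interpolation=2))
g=im.mean(2).astype(int)
for r in range(8,28): print(r+y,' '.join('%3d'%a for a in g[r]))
E
```

```text
230 215 212 207 212 210 207 195 182 166 146 133 116 113 117 114 116 128 138 151 168 186 198 192 167 143 119 118 126 130 137 144 139 145 149 163 186
231 211 213 210 201 198 195 177 147 128 122 118 113 113 117 115 117 122 121 127 143 176 199 200 188 160 124 110 114 116 120 126 120 130 158 183 195
232 199 200 198 192 190 186 167 133 121 122 119 117 117 118 118 121 122 124 121 128 162 199 202 190 161 124 104  96  98 100  99 100 133 176 194 192
233 189 189 188 186 186 181 156 123 118 121 124 122 123 123 126 129 131 126 121 120 156 198 198 179 157 128 100  91  92  93  91  96 132 175 183 161
234 186 185 185 186 186 183 157 121 113 122 124 124 124 124 130 142 143 135 123 135 170 200 201 194 182 140 102  93  93  90  91  95 115 142 144 121
235 186 184 183 186 188 187 174 146 123 114 121 123 122 120 124 131 132 129 136 167 192 202 203 205 194 146 101  95  95  93  96  99 108 113 115 108
236 186 183 182 184 186 189 187 175 152 123 118 119 117 116 116 117 114 126 159 193 201 202 202 201 187 138 101  95  94 100 104 110 106 108 106 109
237 180 179 177 179 182 186 185 184 168 132 113 113 111 111 110 
[... 1159 characters left out ...]
  60  52  56  52  50  57  64  58  57  59  69  87 133 177 201 202 200 198 196 193 189 187 191 194 197 199 201
246 180 183 184 175 136 103  93  75  56  43  51  51  51  52  54  59  57  66  74  95 111 127 169 199 202 200 199 197 192 190 191 193 195 198 200 201
247 183 187 187 175 145 137 133 114  89  70  56  54  59  61  59  61  69  81  99 118 122 126 161 197 202 200 200 199 194 192 192 194 197 201 205 206
248 185 188 188 176 137 145 155 149 141 129 103  90  87  76  84  98 110 120 121 124 121 121 158 195 201 201 200 198 194 194 197 201 203 209 215 218
249 186 188 189 176 129 123 141 149 155 151 146 143 130 112 125 142 145 141 127 117 110 112 156 195 201 200 199 199 197 201 209 215 218 220 223 223
```

View pics/side5.png

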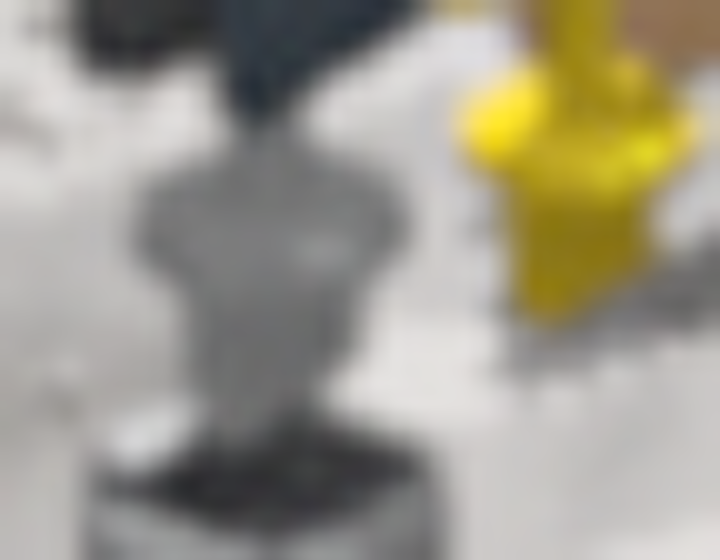

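```bash
python3 -m handwheel '[[0.5,[0.03,0,0.15],0],[0.5,[0.03,0.3,0.15],0],[0.5,[0.03,0.6,0.15],0],[0.5,[0.03,0.9,0.15],0],[0.5,[0.03,1.1,0.15],0],[0.5,[0.03,1.2,0.15],0],[0.5,[0.03,1.2,0.15],0]]'
python3 - <<'E'
from h import *
go((504.1,169.6,105),-40)
E
```

```text
time_s: 6.3
ee_pos: [506.1, 170.6, 122.5]
ee_rot: [-90.0, -0.0, -39.9]
force: [0.1, -0.4, -2.1]
gripper_width: 14.0
pos [506.07 170.57 122.47] rot [-8.996e+01 -4.000e-02 -3.991e+01] yaw -39.91 F [ 0.1 -0.4 -2.1] M [-0.06 -0.05  0.05] w 14.0 t 6.30
shift cm [-0.09   1.747 -0.202] turn 0.09
```

```bash
python3 -m handwheel '[[0.5,[0,0.3,0],0],[0.5,[0,0.6,0],0],[0.5,[0,0.9,0],0],[0.5,[0,0.9,0],0]]'
python3 - <<'E'
from h import *
go((504.1,169.6,102),-40)
E
```

```text
time_s: 6.7
ee_pos: [506.1, 170.4, 113.0]
ee_rot: [-90.0, -0.1, -39.9]
force: [-0.1, -0.3, -1.8]
gripper_width: 13.5
pos [506.14 170.44 113.04] rot [-8.997e+01 -5.000e-02 -3.990e+01] yaw -39.90 F [-0.1 -0.3 -1.8] M [-0.12 -0.24 -0.05] w 13.5 t 6.70
shift cm [-0.104  1.104 -0.196] turn 0.1
```

```bash
python3 -m handwheel '[[0.5,[0,0.4,0],0],[0.5,[0,0.7,0],0],[0.5,[0,0.95,0],0],[0.5,[0,1.1,0],0],[0.5,[0,1.15,0],0],[0.5,[0,1.15,0],0]]'
python3 - <<'E'
from h import *
import cv2
go((504.1,169.6,102),-40)
x,y=215,200
im=vision.grab_frame("side")[y:y+75,x:x+100,::-1]; cv2.imwrite("pics/side6.png",cv2.resize(im,None,fx=8,fy=8,interpolation=2))
E
```

```text
time_s: 7.3
ee_pos: [506.1, 170.3, 101.9]
ee_rot: [-90.0, -0.1, -39.9]
force: [-0.6, -1.7, 3.0]
gripper_width: 14.0
pos [506.11 170.35 101.92] rot [-8.997e+01 -6.000e-02 -3.990e+01] yaw -39.90 F [-0.6 -1.7  3. ] M [-0.27  0.12  0.02] w 14.0 t 7.30
shift cm [-0.106 -0.008 -0.186] turn 0.1
```

View pics/side6.png

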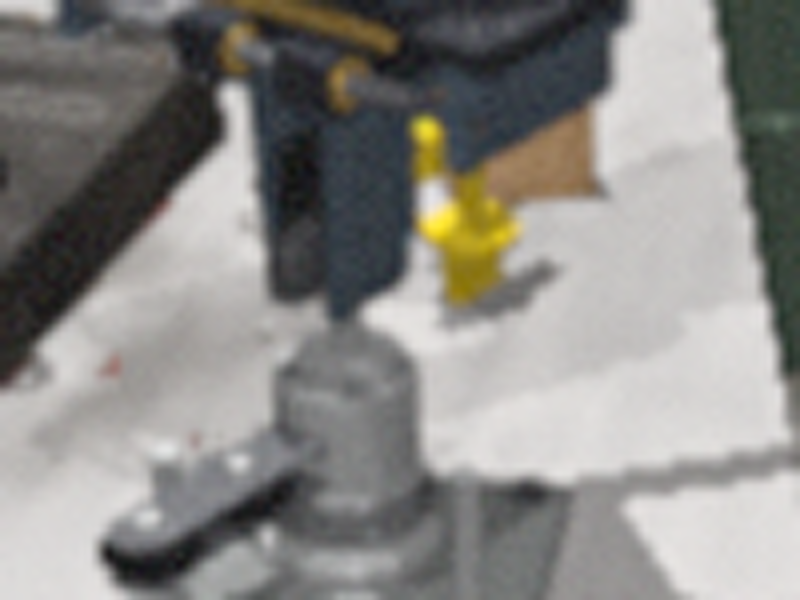

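```bash
python3 -m handwheel '[[0.5,[0,0.05,0],0],[0.5,[0,0.1,0],0],[0.5,[0,0.12,0],0],[0.5,[0,0.12,0],0]]'
python3 - <<'E'
from h import *
go((504.1,169.6,102),-40)
E
```

```text
time_s: 7.75
ee_pos: [506.1, 170.4, 101.9]
ee_rot: [-89.9, -0.1, -39.9]
force: [-2.8, -1.5, 10.2]
gripper_width: 13.7
pos [506.11 170.36 101.87] rot [-8.994e+01 -8.000e-02 -3.990e+01] yaw -39.90 F [-2.8 -1.5 10.2] M [-0.39  0.48  0.02] w 13.7 t 7.75
shift cm [-0.105 -0.013 -0.187] turn 0.1
```

```bash
python3 -m handwheel '[[0.5,[-0.015,0.1,0],-5],[0.5,[-0.03,0.1,0],-10],[0.5,[-0.045,0.1,-0.01],-15],[0.5,[-0.06,0.1,-0.01],-20],[0.5,[-0.06,0.1,-0.01],-20]]' 60
python3 - <<'E'
from h import *
import cv2
go((504.1,169.6,102),-40)
x,y=215,200
im=vision.grab_frame("side")[y:y+75,x:x+100,::-1]; cv2.imwrite("pics/side7.png",cv2.resize(im,None,fx=8,fy=8,interpolation=2))
E
```

```text
time_s: 8.25
ee_pos: [506.2, 170.7, 101.9]
ee_rot: [-89.9, -0.2, -19.8]
force: [-0.3, -2.1, 6.8]
gripper_width: 13.6
pos [506.21 170.7  101.91] rot [-89.92  -0.18 -19.85] yaw -19.85 F [-0.3 -2.1  6.8] M [-0.39  0.09 -0.17] w 13.6 t 8.25
shift cm [-0.161 -0.01  -0.175] turn 20.15
```

View pics/side7.png

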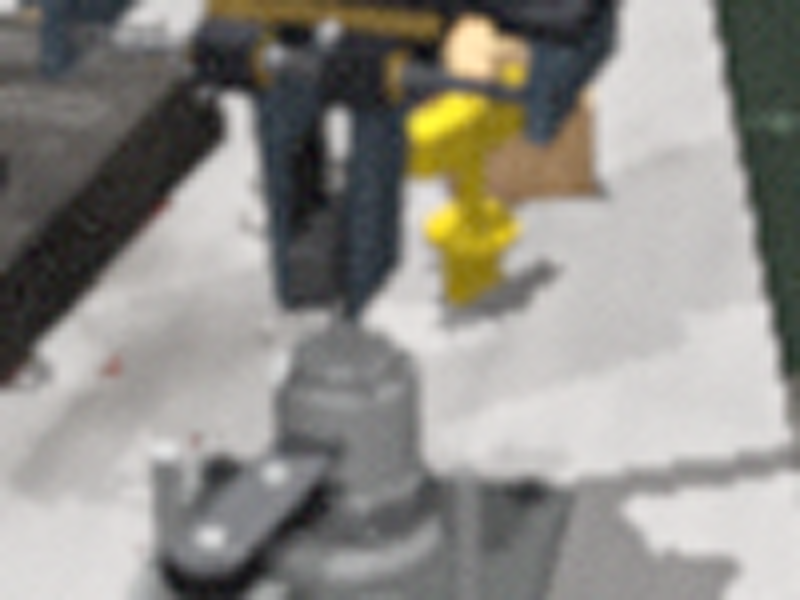

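```bash
python3 -m handwheel '[[0.5,[-0.02,0.08,0],-5],[0.5,[-0.04,0.08,0],-10],[0.5,[-0.055,0.08,-0.01],-15],[0.5,[-0.07,0.08,-0.01],-20],[0.5,[-0.09,0.08,-0.02],-25],[0.5,[-0.09,0.08,-0.02],-25]]'
python3 - <<'E'
from h import *
go((504.1,169.6,102),23)
E
```

```text
time_s: 8.9
ee_pos: [504.9, 170.9, 101.9]
ee_rot: [-90.0, -0.2, 5.1]
force: [-2.5, -1.0, 8.0]
gripper_width: 13.9
pos [504.88 170.91 101.9 ] rot [-89.97  -0.18   5.11] yaw 5.11 F [-2.5 -1.   8. ] M [-0.25  0.4  -0.23] w 13.9 t 8.90
shift cm [-0.089 -0.01  -0.123] turn -17.89
```

```bash
python3 -m handwheel '[[0.5,[-0.01,0.07,0],-4],[0.5,[-0.02,0.07,0],-8],[0.5,[-0.03,0.07,0],-12],[0.5,[-0.04,0.07,0],-15],[0.5,[-0.04,0.07,-0.01],-17],[0.5,[-0.04,0.07,-0.01],-17]]'
python3 - <<'E'
from h import *
import cv2
go((504.1,169.6,102),26)
x,y=215,200
im=vision.grab_frame("side")[y:y+75,x:x+100,::-1]; cv2.imwrite("pics/side8.png",cv2.resize(im,None,fx=8,fy=8,interpolation=2))
E
```

```text
time_s: 9.5
ee_pos: [504.0, 170.7, 101.9]
ee_rot: [-90.0, -0.1, 22.1]
force: [-2.3, -1.2, 8.1]
gripper_width: 13.8
pos [504.04 170.73 101.92] rot [-89.99  -0.15  22.07] yaw 22.07 F [-2.3 -1.2  8.1] M [-0.31  0.42 -0.28] w 13.8 t 9.50
shift cm [-0.037 -0.008 -0.107] turn -3.93
```

View pics/side8.png

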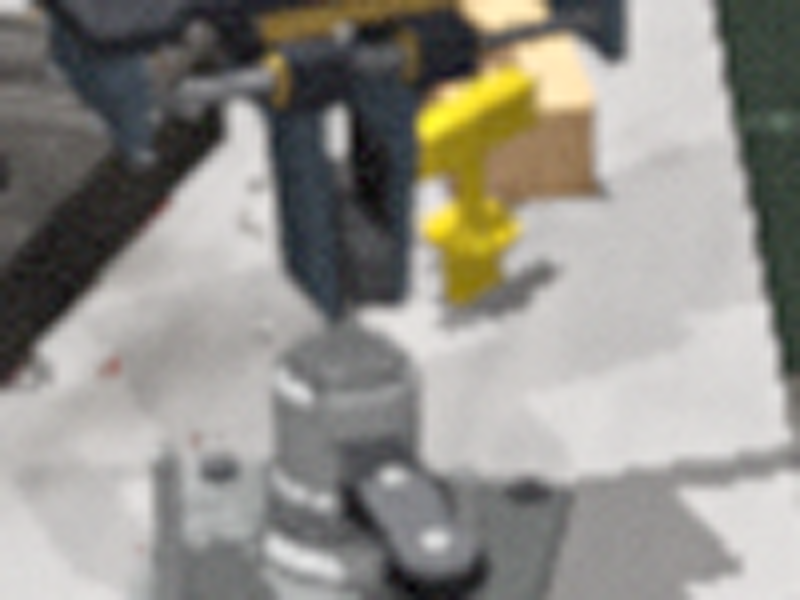

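```bash
python3 -m handwheel '[[0.5,[-0.01,0.07,0],-1.5],[0.5,[-0.01,0.07,0],-3],[0.5,[-0.01,0.07,0],-3],[0.5,[-0.01,0.07,0],-3]]'
python3 - <<'E'
from h import *
go((504.1,169.6,102),26)
E
```

```text
time_s: 9.95
ee_pos: [503.8, 170.7, 101.9]
ee_rot: [-90.0, -0.2, 24.9]
force: [-1.6, -1.8, 6.8]
gripper_width: 13.7
pos [503.82 170.68 101.9 ] rot [-89.96  -0.16  24.87] yaw 24.87 F [-1.6 -1.8  6.8] M [-0.41  0.26 -0.81] w 13.7 t 9.95
shift cm [-0.02 -0.01 -0.11] turn -1.13
```

```bash
python3 - <<'E'
from h import *
import cv2
im=np.mean([vision.grab_frame("side").astype(float) for _ in range(8)],0).astype(np.uint8)
x,y=230,235
c=cv2.resize(im[y:y+50,x:x+66,::-1],None,fx=12,fy=12,interpolation=2)
for a in (1.0,.92):
    yw=np.radians(-11.1-28.65)+a; p=(504.1-94*np.sin(yw),169.6+94*np.cos(yw),62)
    u,v=S.proj(p); u,v=(u-x+.5)*12-.5,(v-y+.5)*12-.5; print(a,p,u,v)
    cv2.circle(c,(int(u),int(v)),4,(0,0,255) if a==1 else (255,0,0),1)
cv2.imwrite("pics/side9.png",c); go((504,169.6,102),26)
E
```

```text
1.0 (np.float64(475.76203372176246), np.float64(259.2267798552055), 62) 483.88038164154455 405.7927901750063
0.92 (np.float64(483.01516354427787), np.float64(261.2047469929122), 62) 447.6270028597594 411.97404047358305
pos [503.83 170.69 101.89] rot [-89.96  -0.16  24.86] yaw 24.86 F [-1.8 -1.7  7.3] M [-0.38  0.24 -0.84] w 13.8 t 10.35
shift cm [-0.03  -0.011 -0.106] turn -1.14
```

View pics/side9.png

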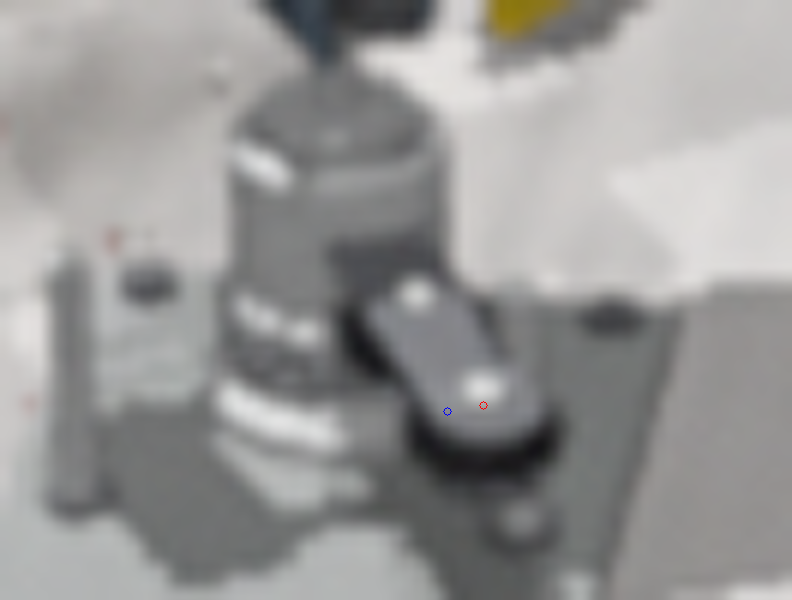

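```bash
python3 - <<'E'
from workcell import job
print(job.job_done())
E
```

```text
the job is handed in; nothing more can be done
None
```

I took the T key out of the rack, pushed its tang fully home in the slot and wound the cage arm counter-clockwise onto its forward stop. I handed the job in at about 10.4 s with the gripper still holding the key; the interface gives no verdict.

**Last checks:**
- **Key home:** the collar sits on the hub with 7–10 N pushing back on the tool. The tool height of 101.9 mm matches the value worked out for fully home, and the tool is within 0.2° of vertical.
- **Arm on its stop:** the wrist moment rose from 0.28 to 0.84 N m over the last 3° of turn, well above the spring's 0.29 N m. The wheel axle at the tip shows at pixel column 483, where 484 was predicted for 1.0 rad and 448 for 0.92.
- **Grip:** the fingers read 13.8 mm on the 14 mm bar, with the grip set to 60 N.

**What disagreed or was not checked:**
- **Tool position:** on insertion it read about 2 mm from the pivot I had measured, mostly along the bar. I put this down to an off-centre grip plus calibration error. Sideways forces stayed under about 3 N, so I did not correct it further.
- **Tip height:** the axle showed about 20 pixels higher than predicted in the 12x enlarged view, under 2 pixels in the original picture.
- **Key distance from the axis:** I could not measure it from above because the arm blocked the top camera.
- **Bystanders:** no move went near the drift, pliers or lock core, but I did not check their positions again at the end.

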